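# Fit the square-bored knob on the carburetor spindle

## Robot

A 7-joint arm with a two-finger parallel gripper is mounted at the origin on the work surface. World frame = base frame: x ahead of the robot, y to its left, z up, the work surface at z = 0. Lengths are in m, angles in rad, forces in N, time in s.
With the tool pointing down it reaches from about 0.4 to 0.85 m from the base axis. Payload 10.4 kg.
Tool frame: the origin (TCP) lies at the very end of the fingers, on their centre line; the grasp point (between the pads) lies 19 mm behind it (grip_point_offset is the distance from the TCP to the grasp point, in m); z points along the fingers, x is the direction in which the jaws open and shut, and the axes are right-handed (so a half turn about z gives the same grasp; the last joint's range is limited). The gripper opens to 85 mm and grips with 20 to 120 N. Pads are 22 mm wide; open, the fingers measure 114 mm over their backs; the gripper's body (76 mm by 85 mm) begins 54 mm behind the grasp point. The pads swing forward as they close: fully open they stand 13 mm farther back than shut.
Start: joints at [-1.246, 0.332, -0.065, 1.46, 0.022, 1.35, -0.088], TCP at [0.213, 0.588, 0.231] pointing down, gripper open.
Joint ranges: [-2.6, 2.6], [-0.5, 2.12], [-1.47, 1.34], [0.16, 2.42], [-1.27, 4.41], [0.06, 2.06], [-2.6, 2.6]. Speed limits (rad/s): [2.22, 2.22, 2.79, 2.79, 3.14, 3.14, 3.14].

## Interface

Orientations are given as a rotation vector (axis times angle).
In Python, from plant import * gives the robot as it stands.
- The arm moves only by the shell command python3 -m jog 'ROWS'. ROWS is a JSON object of lists of equal length, an entry for each row: "twist": the turn, a rotation vector about the tool's x, y, z in degrees, a list of three; "dp": the shift along the tool's x, y, z in m, a list of three; "fingers": the opening, from 0 (shut) to 1 (fully open). A call has 1 to 20 rows; each row shifts and turns the commanded pose from where the row before left it, along the tool's axes as they then stand; what a row does not reach is not made up. A row lasts 1/8 s, in which the tool goes at most 62.5 mm and 10.7 degrees, less where a joint would pass 70% of its speed; a pose out of reach is approached as far as the arm can. A call with a gripper value outside its range is refused whole. The fingers move at their own pace and stop on an object; the grip force is fixed at half the most. Time passes only in rows, so rows that do not move let the fingers close. It gives the time, the measured TCP pose, the force and the opening at its end, in the units of the state.
- sense(): the state, without advancing time (a new reading comes with each control period).
- get_image(name): name is "side" or "top" or "wrist"; returns the picture (384x512x3 uint8, blue, green, red); there is no depth.
- get_calibration(name): a dict with "mtx" (3x3 intrinsics, pixels), "dist_coeffs" ([k1, k2, p1, p2, k3] as OpenCV has them; the pictures are not rectified), "rvec" (rotation vector, rad) and "tvec" (3), from world to camera coordinates, as OpenCV has them; the wrist camera has in their place "hand_eye" (4x4, takes a point from camera to tool coordinates, whose origin is the TCP and whose axes are the tool frame's). Camera axes: x right, y down, z forward; pixel columns grow to the right and rows downward; lengths in m; the calibration is good to about 2 mm. A picture is of the moment at which its call begins: read the wrist's pose just before it. get_calibration takes no time and is no camera call.
- job_done(): hands the job in, once; it reports no verdict.
The state is a dict: "time": time; "joints": joint angles; "joint_velocities": joint speeds; "joint_torque": joint torques, N m; "ee_pos": TCP position; "orientation": TCP orientation; "contact_force": force on the tool from outside, world axes, zero at the start; "wrist_torque": the same for the moment, N m; "opening": finger opening in m.
Only numpy, scipy, OpenCV 4.12 (cv2) and the standard library are available. Lean on these libraries where they do the work, as an engineer would, in place of code of your own. Each camera call takes 0.05 s, during which the arm holds its last target.

## Task

Pick up the bronze wing knob with the square bore and fit it down over the square steel spindle on the cast-iron carb body, flats matched to flats, until it sits fully home on the spindle's round shoulder; then let go. Any of the four quarter turns will do. Leave the round bronze knob where it stands.

Things in the scene. Friction and masses are not known exactly. Their poses are not given: they have to be found in the camera images.
- knob_mid (a point): Centre, half-way up, of the loose bronze wing knob to be fitted, standing upright on the bench. Square hub 38 x 38 mm, 36 mm tall, sides along its x and y; a 25 mm square bore parallel to them runs right through along z. Two wings along +x and -x reach 46 mm from the centre (16 mm wide, mid-height), so pinch the bare faces at +y and -y, 38 mm apart. About 0.3 kg.
- spindle_seat (a point): Centre of the top of the round shoulder (40 mm across) where the knob's underside rests, 70 mm above the bench on the fixed carb body (150 x 110 mm, deck 20 mm lower, air horn rim 10 mm lower). From it rises the fixed upright spindle, sides along this point's x and y: 20 mm square for 26 mm, then a pyramid to 6 mm square at the tip, 40 mm up. z is up.
- round_knob_mid (a point): Centre, half-way up, of a bystander standing on the bench: a round bronze knob 49 mm across, 30 mm tall, with ribbed sides and a 16 mm round bore. It does not fit the spindle and is not to be moved.
Not all that is in view belongs to the job. Leave any green look-alike of the part that bears knob_mid alone.

How it is judged:
At the end, for the whole second after the job is handed in: The wing knob is on the spindle, its centre within 10 mm of the spindle's axis, its underside within 6 mm of the shoulder, upright within 10 degrees, its flats along the spindle's flats within 23 degrees (either pair), let go (horizontal distance between knob_mid and spindle_seat below 0.01 m and z of knob_mid in the frame of spindle_seat between 0.012 and 0.024 m and angle between the z axis of knob_mid and the z axis of spindle_seat, either way round below 0.175 rad and (angle between the x axis of knob_mid and the x axis of spindle_seat, either way round below 0.4 rad or angle between the x axis of knob_mid and the y axis of spindle_seat, either way round below 0.4 rad)); the robot touches nothing.
It fails at once if the round knob is moved by more than 30 mm (distance of round_knob_mid from where it was at the start of the episode above 0.03 m).
It also fails if it takes over 35 s, if anything falls off the work surface, if the arm or the gripper's body presses on something with over 40 N, if the wrist force passes 120 N, or if a joint passes its speed limit or range.

## Working session

There is one attempt and no reset: what is moved stays moved. The work goes in short steps, Python scripts to look and compute and a shell command to move; the robot and the scene stay as the last step left them, time stands still between calls to the robot, and variables do not carry over. Pictures are saved under pics/ and viewed, and the job is handed in when it is done.

```bash
ls; mkdir -p pics
python3 - <<'E'
from plant import *
import cv2,numpy as np
s=sense();print(s)
for n in("side","top","wrist"):
    im=get_image(n);cv2.imwrite(f"pics/{n}0.png",im);c=get_calibration(n);print(n,{k:np.round(np.array(v),4).tolist() for k,v in c.items()})
E
```

```text
pics
{'time': 0.0, 'joints': array([-1.24561432,  0.33289202, -0.06468752,  1.46095345,  0.02157936,
        1.34989079, -0.08847811]), 'joint_velocities': array([-3.09579297e-05, -5.87476274e-04, -9.85404153e-04, -1.59686566e-04,
       -7.38003074e-05,  1.50825720e-03,  3.25886282e-04]), 'joint_torque': array([-1.48121940e-04, -6.25425768e+01,  4.92014852e-02, -3.91615891e+01,
        1.62466429e-02,  9.62122431e-03,  1.85926018e-05]), 'ee_pos': array([0.21288495, 0.58722323, 0.23049752]), 'orientation': array([ 2.57154529e+00,  1.80312798e+00, -1.81619008e-03]), 'contact_force': array([-0.7440858 , -0.55992022, -0.46578199]), 'wrist_torque': array([-0.04600916, -0.02095707,  0.02397927]), 'opening': 0.08562656532072974}
side {'mtx': [[460.5145, 0.0, 261.7366], [0.0, 460.5145, 188.3822], [0.0, 0.0, 1.0]], 'dist_coeffs': [-0.1312, 0.0, 0.0, 0.0, 0.0], 'rvec': [2.0718, -0.6903, 0.3542], 'tvec': [-0.4681, 0.193, 1.0165]}
top {'mtx': [[349.922, 0.0, 250.0817], [0.0, 349.922, 184.7487], [0.0, 0.0, 1.0]], 'dist_coeffs': [-0.0404, 0.0, 0.0, 0.0, 0.0], 'rvec': [2.125, -2.0951, 0.1408], 'tvec': [-0.0871, 0.5403, 0.7765]}
wrist {'mtx': [[316.6711, 0.0, 256.3686], [0.0, 316.6711, 196.4745], [0.0, 0.0, 1.0]], 'dist_coeffs': [-0.0868, 0.0, 0.0, 0.0, 0.0], 'hand_eye': [[1.0, -0.001, 0.0012, -0.0006], [0.0007, 0.9627, 0.2704, -0.0692], [-0.0015, -0.2704, 0.9627, -0.1419], [0.0, 0.0, 0.0, 1.0]]}
```

View pics/side0.png

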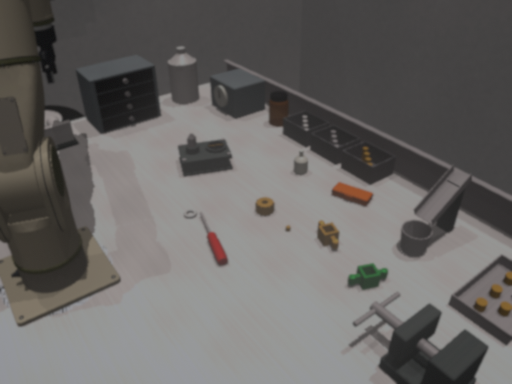

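View pics/top0.png

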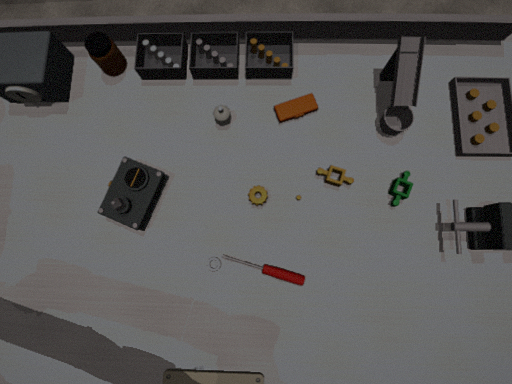

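View pics/wrist0.png

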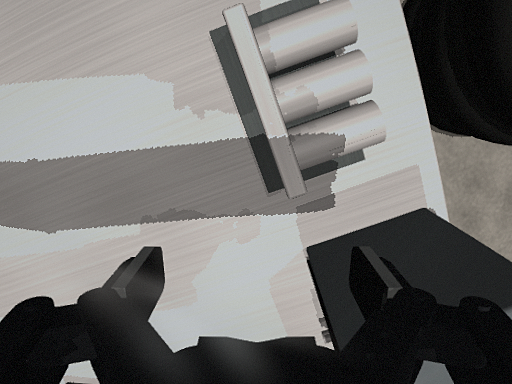

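The top view shows the carb body at about (134,193) with its spindle near (120,204), the round knob at (258,195), the bronze wing knob at (335,176) and the green look-alike at (402,188). In the side view the bronze wing knob is at (328,233), the green one at (369,274) and the spindle at (192,142). I'll enlarge these next.

```bash
cat > h.py <<'E'
import cv2,numpy as np
from scipy.spatial.transform import Rotation as R
from plant import get_calibration
def cam(n,s=None):
    c=get_calibration(n);K=np.array(c["mtx"]);d=np.array(c["dist_coeffs"])
    if n=="wrist":
        T=np.eye(4);T[:3,:3]=R.from_rotvec(s["orientation"]).as_matrix();T[:3,3]=s["ee_pos"]
        M=T@np.array(c["hand_eye"]);return K,d,M[:3,:3],M[:3,3]
    Rm=cv2.Rodrigues(np.array(c["rvec"],float))[0];return K,d,Rm.T,-Rm.T@np.array(c["tvec"],float).ravel()
def ray(n,uv,s=None):
    K,d,Rw,o=cam(n,s);p=cv2.undistortPoints(np.array([[uv]],float),K,d).ravel()
    v=Rw@np.array([p[0],p[1],1]);return o,v/np.linalg.norm(v)
def plane(n,uv,z,s=None):
    o,v=ray(n,uv,s);return o+v*(z-o[2])/v[2]
def tri(rs):
    A=np.zeros((3,3));b=np.zeros(3)
    for o,v in rs:
        P=np.eye(3)-np.outer(v,v);A+=P;b+=P@o
    x=np.linalg.solve(A,b);return x,[float(np.linalg.norm((np.eye(3)-np.outer(v,v))@(x-o))) for o,v in rs]
def proj(n,X,s=None):
    K,d,Rw,o=cam(n,s);return cv2.projectPoints(np.array([X],float),cv2.Rodrigues(Rw.T)[0],-Rw.T@o,K,d)[0].ravel()
E
python3 - <<'E'
from h import *
s=cv2.imread("pics/side0.png");t=cv2.imread("pics/top0.png")
def cr(im,x,y,w,h,k): return cv2.resize(im[y:y+h,x:x+w],None,fx=k,fy=k,interpolation=cv2.INTER_CUBIC)
a=cr(t,300,150,130,65,6);b=cr(s,300,205,100,85,6)
cv2.imwrite("pics/c1.png",a)
c=np.hstack([cr(t,90,145,90,90,4),cr(s,170,125,70,60,6)]);cv2.imwrite("pics/c2.png",c) if 0 else None
cv2.imwrite("pics/c2.png",np.hstack([cr(t,90,145,90,90,4),cr(s,165,115,80,72,5)]))
E
```

```text
(no output)
```

View pics/c1.png

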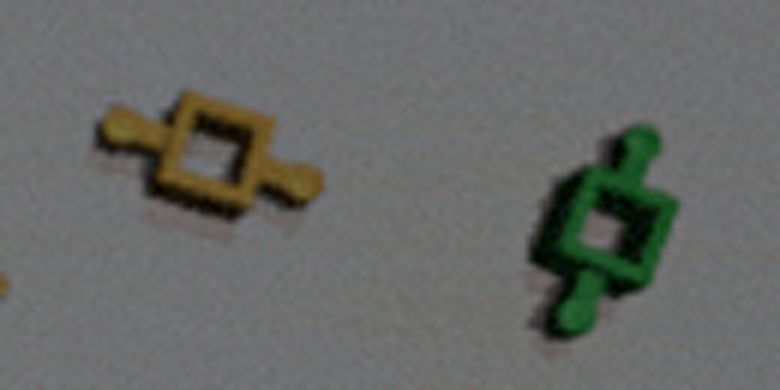

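View pics/c2.png

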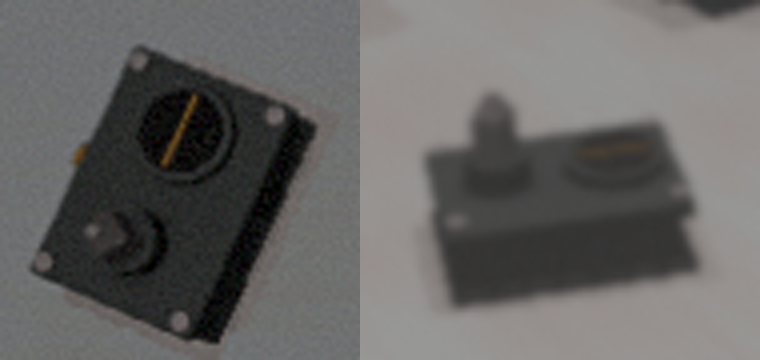

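Three parts could be meant in the top view. Bronze, square bore and two wings at (335,176) fits the description. The green one at (402,188) is the look-alike, and the round ribbed one at (258,195) is the bystander. The enlarged crop confirms the square through-bore on the bronze part. The other crop shows the spindle tip at top (113.2,202.5) and side (192,134.5).

Run:
```python
from h import *
S=cv2.imread("pics/side0.png");T=cv2.imread("pics/top0.png")
print("tip",tri([ray("top",(113.2,202.5)),ray("side",(192,134.8))]))
for n,im,(x,y,w,h) in (("top",T,(305,155,60,40)),("side",S,(310,212,36,40))):
    hsv=cv2.cvtColor(im,cv2.COLOR_BGR2HSV);m=cv2.inRange(hsv,(8,80,40),(30,255,255));k=np.zeros_like(m);k[y:y+h,x:x+w]=m[y:y+h,x:x+w]
    c=max(cv2.findContours(k,0,2)[0],key=cv2.contourArea);M=cv2.moments(c);uv=(M["m10"]/M["m00"],M["m01"]/M["m00"])
    print(n,uv,cv2.minAreaRect(c),plane(n,uv,.018))
    if n=="top":a=uv
    else:b=uv
print(tri([ray("top",a),ray("side",b)]))
# wings, top view, z=.018 ; crop px/6+(300,150)
for p in((125,127),(300,183)):
    print("wing",plane("top",(300+p[0]/6,150+p[1]/6),.022))
# deck screws z=.05
for p in((138,62),(275,117),(180,321),(43,262)): print("screw",plane("top",(90+p[0]/4,145+p[1]/4),.05))
cv2.imwrite("pics/c3.png",cv2.resize(S[205:265,290:360],None,fx=8,fy=8,interpolation=cv2.INTER_CUBIC))
```

```text
tip (array([0.48938598, 0.21861802, 0.10553587]), [0.0016769254185322647, 0.0016769254185322899])
top (335.2962420693021, 174.89751098096633) ((335.3000183105469, 174.60000610351562), (37.63109588623047, 16.127614974975586), 18.43494987487793) [ 0.57286738 -0.28450992  0.018     ]
side (328.6754578754578, 231.06227106227107) ((329.5000305175781, 231.00003051757812), (27.577163696289062, 13.435027122497559), 45.0) [ 0.58046129 -0.27453531  0.018     ]
(array([ 0.57117334, -0.28276624,  0.02779484]), [0.00040812989211322256, 0.000408129892113027])
wing [ 0.58090794 -0.24910702  0.022     ]
wing [ 0.55863049 -0.31856015  0.022     ]
screw [0.5970949  0.22524338 0.05      ]
screw [0.56388794 0.13869564 0.05      ]
screw [0.44196832 0.18744776 0.05      ]
screw [0.47514273 0.27309243 0.05      ]
```

View pics/c3.png

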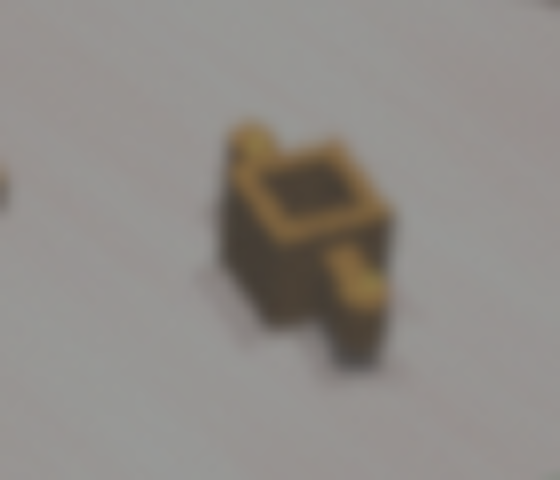

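The spindle tip triangulates to about (0.489, 0.219, 0.106), which fits the expected height of 0.110. The knob is near (0.571, -0.284) with its wings along 72° world. The deck screws put the body's edges at about -21.5° and 68.5°. First I'll move over the spindle for a close look.

```bash
python3 -m jog '{"dp":[[-0.025,0.0385,0],[-0.025,0.0385,0],[-0.025,0.0385,0],[-0.025,0.0385,0],[-0.025,0.0385,0],[-0.025,0.0385,0],[-0.025,0.0385,0],[-0.025,0.0385,0],[-0.025,0.0385,0],[-0.025,0.0385,0],[0,0,0],[0,0,0],[0,0,0],[0,0,0],[0,0,0],[0,0,0],[0,0,0],[0,0,0],[0,0,0]],"twist":[[0,0,0],[0,0,0],[0,0,0],[0,0,0],[0,0,0],[0,0,0],[0,0,0],[0,0,0],[0,0,0],[0,0,0],[0,0,10],[0,0,10],[0,0,10],[0,0,10],[0,0,10],[0,0,10],[0,0,10],[0,0,10],[0,0,8]],"fingers":[1,1,1,1,1,1,1,1,1,1,1,1,1,1,1,1,1,1,1]}'
python3 - <<'E'
from h import *
from plant import *
import pickle
s=sense();im=get_image("wrist");cv2.imwrite("pics/w1.png",im);pickle.dump(s,open("w1.pkl","wb"))
X=R.from_rotvec(s["orientation"]).as_matrix();print(s["time"],s["ee_pos"],s["joints"],"yaw",np.degrees(np.arctan2(X[1,0],X[0,0])),X[:,2],s["contact_force"])
print(proj("wrist",[.489,.219,.106],s))
E
```

```text
time: 2.52
ee_pos: [0.4896, 0.2213, 0.2311]
orientation: [3.102, -0.497, -0.001]
contact_force: [-0.7, 0.0, 0.0]
opening: 0.0856
2.525 [0.48958888 0.2213024  0.23107612] [-0.82247447  0.13469471  0.3448755   1.71191136 -0.04710299  1.30353542
 -0.78594983] yaw -18.216232213740486 [-3.80564069e-04 -1.82570084e-04 -9.99999911e-01] [-0.72640699  0.04066081  0.02241469]
[257.492433   191.70222935]
```

View pics/w1.png

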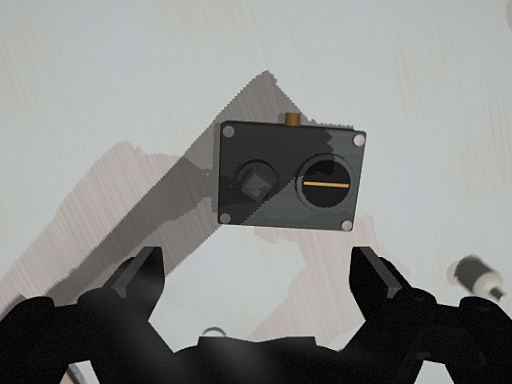

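The wrist view shows the spindle at about (256,184), and its square looks turned relative to the body. I'll enlarge it and stretch the contrast.

Run:
```python
from h import *
im=cv2.imread("pics/w1.png")[150:218,222:302]
g=np.clip((im.astype(float)-20)*2.6,0,255).astype(np.uint8)
cv2.imwrite("pics/w1c.png",cv2.resize(g,None,fx=8,fy=8,interpolation=cv2.INTER_CUBIC))
```

```text
(no output)
```

View pics/w1c.png

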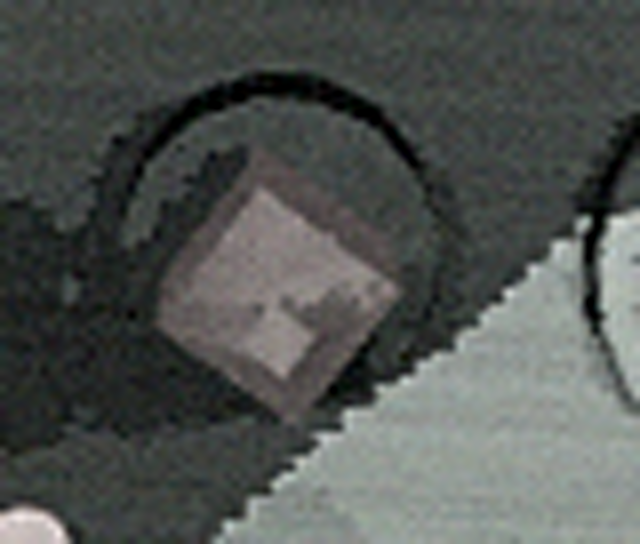

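Run:
```python
from h import *
import pickle
s=pickle.load(open("w1.pkl","rb"))
f=lambda p:(222+(p[0]+.5)/8-.5,150+(p[1]+.5)/8-.5)
C=[(262,187),(400,292),(293,420),(160,315)]
P=np.array([plane("wrist",f(c),.096,s) for c in C]);print(P,P.mean(0))
for i in range(4):
    d=P[(i+1)%4]-P[i];print(np.linalg.norm(d),np.degrees(np.arctan2(d[1],d[0])))
r=ray("wrist",f((281,341)),s);print("tip",plane("wrist",f((281,341)),.11,s))
print(tri([r,ray("top",(113.2,202.5)),ray("side",(192,134.8))]))
# shoulder rim z=.07 ellipse : points
Q=np.array([plane("wrist",f(c),.07,s)[:2] for c in((128,220),(160,140),(285,95),(375,135),(430,215),(437,285))],float)
A=np.c_[2*Q,np.ones(len(Q))];x=np.linalg.lstsq(A,(Q**2).sum(1),rcond=None)[0];print("shoulder",x[:2],np.sqrt(x[2]+x[:2]@x[:2]))
```

```text
[[0.49090819 0.23378357 0.096     ]
 [0.50187122 0.21750788 0.096     ]
 [0.48574776 0.20699382 0.096     ]
 [0.47535083 0.22343723 0.096     ]] [0.4884695  0.22043063 0.096     ]
0.019623607504966327 -56.036469605727824
0.019248675751448247 -146.89173932508368
0.019454611359298865 122.30455598055443
0.018683634955987582 33.625681176465065
tip [0.48852848 0.21981328 0.11      ]
(array([0.48892637, 0.21852967, 0.10574276]), [0.0007798605090225659, 0.0013188359153776619, 0.0020525437674169676])
shoulder [0.48832682 0.22033114] 0.019436491622486556
```

The spindle's flats lie at 33.2° and -56.8° (side measured at 19.3 mm against 20, shoulder radius 19.4 against 20), centred at (0.4885, 0.2203). The spindle is turned relative to the body. Next I'll move over the knob.

```bash
python3 -m jog '{"dp":[[0.0234,0.0455,0],[0.0234,0.0455,0],[0.0234,0.0455,0],[0.0234,0.0455,0],[0.0234,0.0455,0],[0.0234,0.0455,0.01],[0.0234,0.0455,0.015],[0.0234,0.0455,0.015],[0.0234,0.0455,0.015],[0.0234,0.0455,0.015],[0,0,0]],"twist":[[0,0,0],[0,0,0],[0,0,0],[0,0,0],[0,0,0],[0,0,0],[0,0,0],[0,0,0],[0,0,0],[0,0,0],[0,0,0]],"fingers":[1,1,1,1,1,1,1,1,1,1,1]}'
python3 - <<'E'
from h import *
from plant import *
import pickle
s=sense();im=get_image("wrist");cv2.imwrite("pics/w2.png",im);pickle.dump(s,open("w2.pkl","wb"))
X=R.from_rotvec(s["orientation"]).as_matrix();print(s["time"],s["ee_pos"],"yaw",np.degrees(np.arctan2(X[1,0],X[0,0])),X[:,2],s["contact_force"])
u=proj("wrist",[.570,-.284,.036],s);print(u)
x,y=int(u[0])-50,int(u[1])-40
g=np.clip(im[y:y+80,x:x+100].astype(float)*1.5,0,255).astype(np.uint8);print(x,y)
cv2.imwrite("pics/w2c.png",cv2.resize(g,None,fx=7,fy=7,interpolation=cv2.INTER_CUBIC))
E
```

```text
time: 3.95
ee_pos: [0.5701, -0.2881, 0.1594]
orientation: [3.1, -0.495, -0.005]
contact_force: [0.2, 0.9, -0.2]
opening: 0.0854
3.95 [ 0.57014827 -0.28814801  0.15938321] yaw -18.145881880599767 [-0.00364385 -0.00179179 -0.99999176] [ 0.20146586  0.92299809 -0.22298381]
[256.02252371 184.82749551]
206 144
```

View pics/w2c.png

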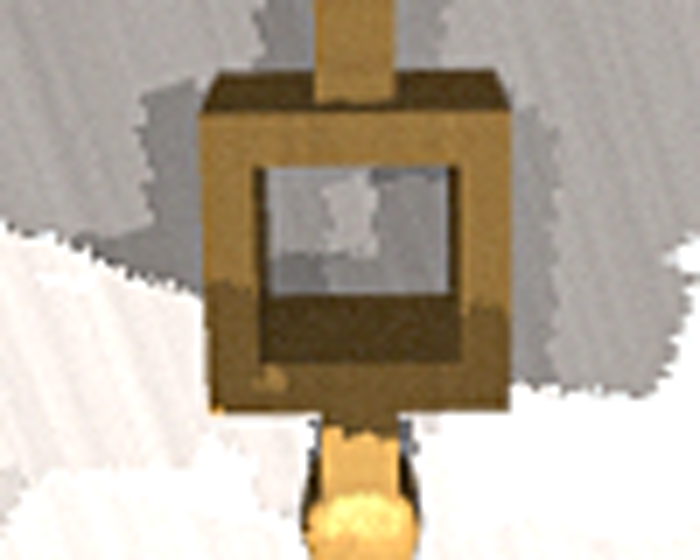

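View pics/w2.png

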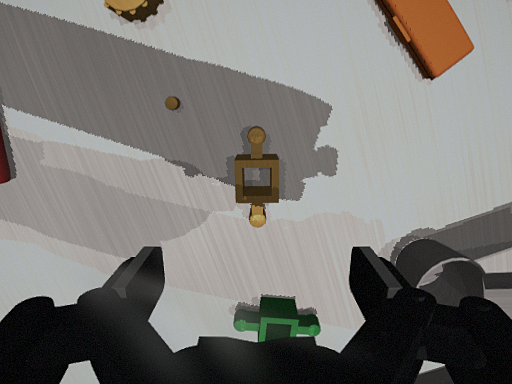

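Run:
```python
from h import *
import pickle
s=pickle.load(open("w2.pkl","rb"))
f=lambda p:(206+(p[0]+.5)/7-.5,144+(p[1]+.5)/7-.5)
C=[(202,113),(510,113),(510,410),(208,412)]
P=np.array([plane("wrist",f(c),.036,s) for c in C]);c=P.mean(0);print(P,c)
for i in range(4):
    d=P[(i+1)%4]-P[i];print(np.linalg.norm(d),np.degrees(np.arctan2(d[1],d[0])))
uv=proj("wrist",c,s);print("top centre tri",tri([ray("wrist",uv,s),ray("side",(329.1,228.7))]))
X=R.from_rotvec(s["orientation"]).as_matrix();print("tool delta",X.T@(np.array([c[0],c[1],0.009])-s["ee_pos"]))
```

```text
[[ 0.559495   -0.25760544  0.036     ]
 [ 0.59477073 -0.26917108  0.036     ]
 [ 0.58375978 -0.30489566  0.036     ]
 [ 0.54780193 -0.29340009  0.036     ]] [ 0.57145686 -0.28126807  0.036     ]
0.03712331792298989 -18.152451526546002
0.03738297224435167 -107.13022487921936
0.03775069808133013 162.27114676315784
0.03765613993702393 71.90928397709902
top centre tri (array([ 0.57190915, -0.28217173,  0.03437428]), [0.0007889213354544806, 0.0007889213354545633])
tool delta [-0.00046235 -0.00737201  0.15036487]
```

The knob's top face measures 37.5 mm (38 given). Its height triangulates to 34.4 mm (36 given) and its yaw to -17.9°, so it is consistent. Descending and gripping.

```bash
python3 -m jog '{"dp":[[-0.0005,-0.007,0.02],[0,0,0.03],[0,0,0.03],[0,0,0.03],[0,0,0.02],[0,0,0.015],[0,0,0.005],[0,0,0],[0,0,0],[0,0,0],[0,0,0],[0,0,0],[0,0,0],[0,0,0],[0,0,0]],"twist":[[0,0,0],[0,0,0],[0,0,0],[0,0,0],[0,0,0],[0,0,0],[0,0,0],[0,0,0],[0,0,0],[0,0,0],[0,0,0],[0,0,0],[0,0,0],[0,0,0],[0,0,0]],"fingers":[1,1,1,1,1,1,1,1,0,0,0,0,0,0,0]}'
python3 - <<'E'
from h import *
from plant import *
s=sense();print(s["time"],s["ee_pos"],s["opening"],s["contact_force"]);cv2.imwrite("pics/w3.png",get_image("wrist"))
E
```

```text
time: 5.88
ee_pos: [0.5744, -0.2769, 0.0119]
orientation: [-3.103, 0.489, -0.001]
contact_force: [-1.5, 0.1, 5.3]
opening: 0.0369
5.875 [ 0.57437341 -0.27690225  0.01191111] 0.03687561686377942 [-1.4560263   0.11145332  5.33958807]
```

View pics/w3.png

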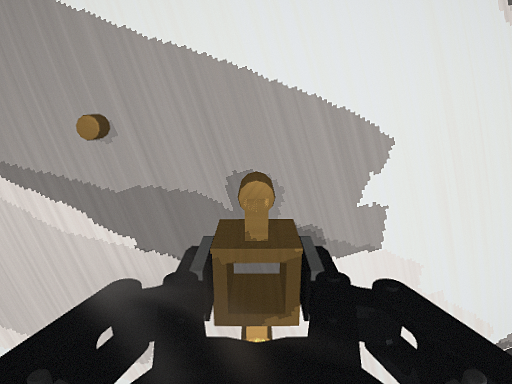

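Gripped, with the opening at 36.9 mm. I'll lift and measure where the knob sits in the tool frame.

```bash
python3 -m jog '{"dp":[[0,0,-0.01],[0,0,-0.03],[0,0,-0.05],[0,0,-0.05],[0,0,-0.04],[0,0,0],[0,0,0]],"twist":[[0,0,0],[0,0,0],[0,0,0],[0,0,0],[0,0,0],[0,0,0],[0,0,0]],"fingers":[0,0,0,0,0,0,0]}'
python3 - <<'E'
from h import *
from plant import *
import pickle
s=sense();pickle.dump(s,open("w4.pkl","wb"));im=get_image("wrist");X=R.from_rotvec(s["orientation"]).as_matrix();print(s["time"],s["ee_pos"],"yaw",np.degrees(np.arctan2(X[1,0],X[0,0])),X[:,2],s["opening"],s["contact_force"])
cv2.imwrite("pics/w4.png",im)
cv2.imwrite("pics/w4c.png",cv2.resize(np.clip(im[160:360,180:330].astype(float)*1.6,0,255).astype(np.uint8),None,fx=3,fy=3,interpolation=cv2.INTER_CUBIC))
E
```

```text
time: 6.8
ee_pos: [0.5735, -0.2763, 0.1903]
orientation: [-3.103, 0.489, 0.002]
contact_force: [-0.5, 0.4, -4.0]
opening: 0.0368
6.8 [ 0.57345686 -0.27633171  0.1902672 ] yaw -17.923836090262586 [-1.36967993e-03  8.53390533e-04 -9.99998698e-01] 0.03679689647542587 [-0.53912221  0.36592918 -3.99476097]
```

View pics/w4c.png

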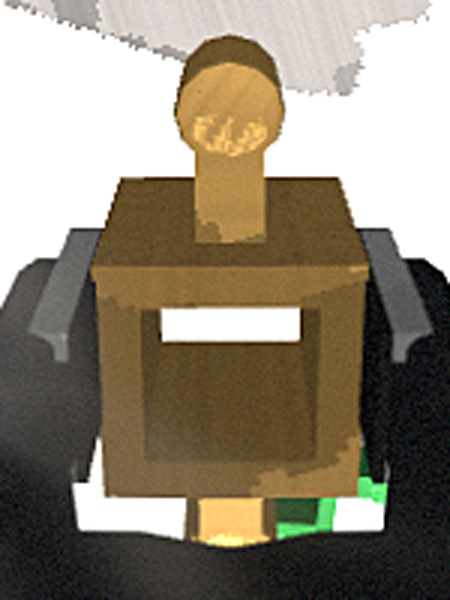

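Run:
```python
from h import *
import pickle
s=pickle.load(open("w4.pkl","rb"))
f=lambda p:(180+(p[0]+.5)/3-.5,160+(p[1]+.5)/3-.5)
C=np.array([f(c) for c in[(92,268),(368,268),(362,495),(105,497)]])
c=get_calibration("wrist");K=np.array(c["mtx"]);d=np.array(c["dist_coeffs"]);H=np.array(c["hand_eye"])
h=.019;O=np.array([[-h,-h,0],[h,-h,0],[h,h,0],[-h,h,0]])
# add bore top corners and far-bottom bore edge corners
b=.0125;O2=np.array([[-b,-b,0],[b,-b,0],[b,b,0],[-b,b,0],[-b,-b,.036],[b,-b,.036]])
C2=np.array([f(p) for p in[(142,308),(318,308),(314,461),(145,462),(160,342),(301,342)]])
# note (160,342): bottom edge of the near(+y) bore wall is hidden/visible edge -> y=+b at z=.036
O2[4,1]=O2[5,1]=b
for o,q in((O,C),(np.vstack([O,O2]),np.vstack([C,C2]))):
    ok,r,t=cv2.solvePnP(o,q,K,d);M=np.eye(4);M[:3,:3]=cv2.Rodrigues(r)[0];M[:3,3]=t.ravel()
    G=H@M;e=cv2.projectPoints(o,r,t,K,d)[0][:,0]-q
    print(np.round(G,4),"rms",np.sqrt((e**2).sum(1).mean()))
# plane check: top face in tool frame at z = zt
T=np.linalg.inv
for zt in(-.022,-.025,-.028):
    P=[]
    for q in C:
        p=cv2.undistortPoints(q.reshape(1,1,2),K,d).ravel();v=H[:3,:3]@[p[0],p[1],1];o=H[:3,3];P.append(o+v*(zt-o[2])/v[2])
    P=np.array(P);print(zt,np.round(P.mean(0),4),[round(float(np.linalg.norm(P[(i+1)%4]-P[i])),4) for i in range(4)])
```

```text
[[ 9.999e-01  1.200e-02  1.120e-02 -5.000e-04]
 [-1.180e-02  9.998e-01 -1.830e-02  6.500e-03]
 [-1.140e-02  1.820e-02  9.998e-01 -2.290e-02]
 [ 0.000e+00  0.000e+00  0.000e+00  1.000e+00]] rms 0.5727102312235152
[[ 1.00e+00  5.10e-03 -1.10e-03 -6.00e-04]
 [-5.10e-03  1.00e+00  6.90e-03  6.80e-03]
 [ 1.10e-03 -6.90e-03  1.00e+00 -2.23e-02]
 [ 0.00e+00  0.00e+00  0.00e+00  1.00e+00]] rms 0.7760093474898732
-0.022 [-0.0005  0.0069 -0.022 ] [0.0381, 0.0376, 0.0387, 0.0379]
-0.025 [-0.0005  0.0051 -0.025 ] [0.0372, 0.0366, 0.0378, 0.037]
-0.028 [-0.0005  0.0032 -0.028 ] [0.0362, 0.0357, 0.0368, 0.036]
```

The knob centre sits at tool (-0.0006, +0.0065). Its underside is 13.5 mm beyond the TCP, it is upright within about 1°, and its yaw is about 0. I'll carry it to above the spindle, turned to 33.2°.

```bash
python3 -m jog '{"dp":[[0,0,0],[0,0,0],[0,0,0],[0,0,0],[0,0,0],[0,0,0],[0.0201,-0.0468,0],[0.0201,-0.0468,0],[0.0201,-0.0468,0],[0.0201,-0.0468,0],[0.0201,-0.0468,0],[0.0201,-0.0468,0],[0.0201,-0.0468,0],[0.0201,-0.0468,0],[0.0201,-0.0468,0],[0.0201,-0.0468,0],[0,0,0],[0,0,0],[0,0,0]],"twist":[[0,0,-8.5],[0,0,-8.5],[0,0,-8.5],[0,0,-8.5],[0,0,-8.5],[0,0,-8.5],[0,0,0],[0,0,0],[0,0,0],[0,0,0],[0,0,0],[0,0,0],[0,0,0],[0,0,0],[0,0,0],[0,0,0],[0,0,0],[0,0,0],[0,0,0]],"fingers":[0,0,0,0,0,0,0,0,0,0,0,0,0,0,0,0,0,0,0]}'
python3 - <<'E'
from h import *
from plant import *
import pickle
s=sense();pickle.dump(s,open("w5.pkl","wb"));im=get_image("wrist");X=R.from_rotvec(s["orientation"]).as_matrix();print(s["time"],s["ee_pos"],"yaw",np.degrees(np.arctan2(X[1,0],X[0,0])),X[:,2],s["opening"],s["contact_force"])
cv2.imwrite("pics/w5.png",im)
cv2.imwrite("pics/t5.png",cv2.resize(get_image("top")[150:250,70:190],None,fx=6,fy=6))
k=get_image("side")
cv2.imwrite("pics/s5.png",cv2.resize(k[60:180,120:260],None,fx=5,fy=5,interpolation=cv2.INTER_CUBIC))
cv2.imwrite("pics/w5c.png",cv2.resize(np.clip(im[160:360,180:330].astype(float)*2,0,255).astype(np.uint8),None,fx=3,fy=3,interpolation=cv2.INTER_CUBIC))
print("delta",X.T@(np.array([.4856,.2258,.1])-s["ee_pos"]))
E
```

```text
time: 9.22
ee_pos: [0.4872, 0.2236, 0.1907]
orientation: [3.012, 0.891, -0.002]
contact_force: [0.4, -0.5, -2.5]
opening: 0.0371
9.225 [0.48724294 0.22356783 0.19074284] yaw 32.95288346520904 [-7.72436945e-04 -8.06116360e-04 -9.99999377e-01] 0.03705771429696459 [ 0.36413912 -0.45716728 -2.46735946]
delta [-6.58272831e-05 -2.78998465e-03  9.07422508e-02]
```

View pics/w5c.png

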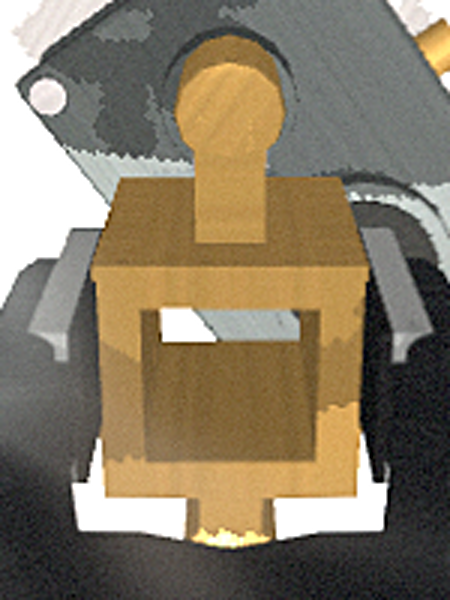

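View pics/s5.png

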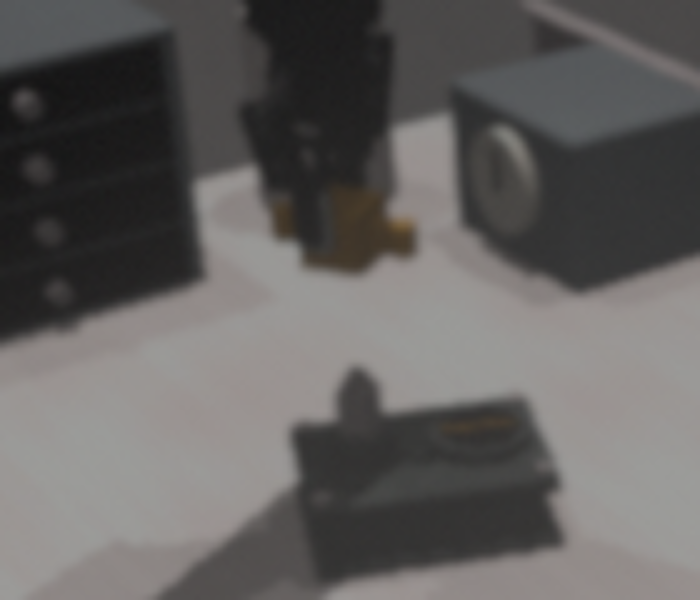

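Grasp unchanged; the knob hangs above the spindle in the side view. I'll correct by -2.8 mm in tool y and come down to just over the tip.

```bash
python3 -m jog '{"dp":[[0,-0.0028,0.02],[0,0,0.02],[0,0,0.02],[0,0,0.005],[0,0,0],[0,0,0]],"twist":[[0,0,0],[0,0,0],[0,0,0],[0,0,0],[0,0,0],[0,0,0]],"fingers":[0,0,0,0,0,0]}'
python3 - <<'E'
from h import *
from plant import *
import pickle
s=sense();pickle.dump(s,open("w6.pkl","wb"));im=get_image("wrist");X=R.from_rotvec(s["orientation"]).as_matrix();print(s["time"],s["ee_pos"],"yaw",np.degrees(np.arctan2(X[1,0],X[0,0])),s["opening"],s["contact_force"])
k=get_image("side");cv2.imwrite("pics/s6r.png",k)
a=cv2.resize(np.clip(k[85:165,160:240].astype(float)*1.8,0,255).astype(np.uint8),None,fx=5,fy=5,interpolation=cv2.INTER_CUBIC)
b=cv2.resize(np.clip(im[220:320,205:305].astype(float)*2.5,0,255).astype(np.uint8),None,fx=4,fy=4,interpolation=cv2.INTER_CUBIC)
cv2.imwrite("pics/c6.png",np.hstack([a,b]))
print("delta",X.T@(np.array([.4856,.2258,.0835])-s["ee_pos"]))
E
```

```text
time: 10.12
ee_pos: [0.4861, 0.2276, 0.1272]
orientation: [-3.011, -0.894, -0.002]
contact_force: [0.7, -0.3, -2.9]
opening: 0.0373
10.125 [0.48606857 0.22762602 0.12724584] yaw 33.06054746548712 0.03731761422660961 [ 0.66526741 -0.27962454 -2.89612356]
delta [-0.00145402  0.00127791  0.04374363]
```

View pics/c6.png

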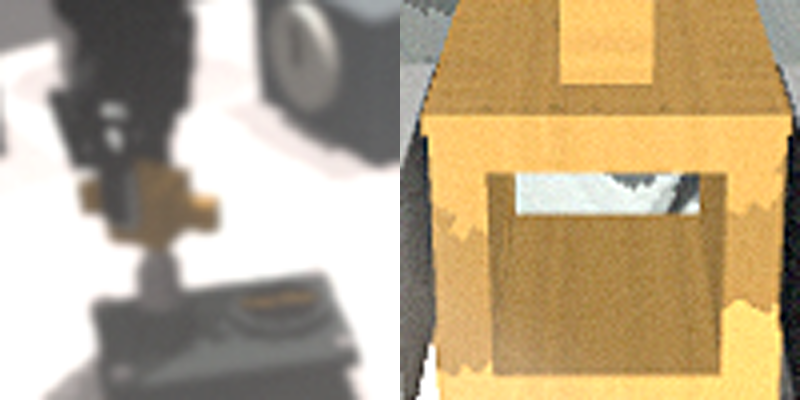

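The side view shows the knob right above the spindle tip. I'll apply the small correction and lower part-way, watching the force.

```bash
python3 -m jog '{"dp":[[-0.0012,0.001,0.004],[0,0,0.004],[0,0,0.004],[0,0,0.004],[0,0,0.004],[0,0,0]],"twist":[[0,0,0],[0,0,0],[0,0,0],[0,0,0],[0,0,0],[0,0,0]],"fingers":[0,0,0,0,0,0]}'
python3 - <<'E'
from h import *
from plant import *
s=sense();im=get_image("wrist");X=R.from_rotvec(s["orientation"]).as_matrix();print(s["time"],s["ee_pos"],"yaw",np.degrees(np.arctan2(X[1,0],X[0,0])),s["opening"],s["contact_force"],s["wrist_torque"])
k=get_image("side");print("delta",X.T@(np.array([.4856,.2258,.0835])-s["ee_pos"]))
a=cv2.resize(np.clip(k[85:165,160:240].astype(float)*1.8,0,255).astype(np.uint8),None,fx=5,fy=5,interpolation=cv2.INTER_CUBIC)
b=cv2.resize(np.clip(im[220:320,205:305].astype(float)*2.5,0,255).astype(np.uint8),None,fx=4,fy=4,interpolation=cv2.INTER_CUBIC)
cv2.imwrite("pics/c7.png",np.hstack([a,b]))
E
```

```text
time: 10.98
ee_pos: [0.4849, 0.2258, 0.1059]
orientation: [3.012, 0.894, -0.001]
contact_force: [-1.3, 0.0, -4.0]
opening: 0.037
10.975 [0.48486324 0.22583436 0.10587731] yaw 33.07183768181353 0.037020985670125454 [-1.29708746  0.02000792 -4.02929566] [ 0.03462328 -0.02624495  0.0201739 ]
delta [0.00061384 0.00043191 0.02237687]
```

View pics/c7.png

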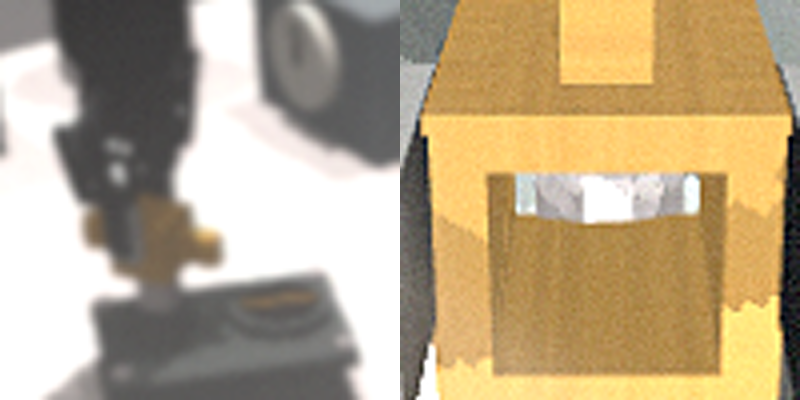

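The wrist view shows the spindle tip inside the bore, centred, with no side force. Lowering to just off the shoulder.

```bash
python3 -m jog '{"dp":[[0,0,0.005],[0,0,0.005],[0,0,0.005],[0,0,0.004],[0,0,0.002],[0,0,0]],"twist":[[0,0,0],[0,0,0],[0,0,0],[0,0,0],[0,0,0],[0,0,0]],"fingers":[0,0,0,0,0,0]}'
python3 - <<'E'
from h import *
from plant import *
s=sense();im=get_image("wrist");X=R.from_rotvec(s["orientation"]).as_matrix();print(s["time"],s["ee_pos"],s["opening"],s["contact_force"],s["wrist_torque"])
k=get_image("side")
a=cv2.resize(np.clip(k[85:165,160:240].astype(float)*1.8,0,255).astype(np.uint8),None,fx=5,fy=5,interpolation=cv2.INTER_CUBIC)
b=cv2.resize(np.clip(im[220:320,205:305].astype(float)*2.5,0,255).astype(np.uint8),None,fx=4,fy=4,interpolation=cv2.INTER_CUBIC)
cv2.imwrite("pics/c8.png",np.hstack([a,b]))
E
```

```text
time: 11.82
ee_pos: [0.485, 0.226, 0.0852]
orientation: [-3.012, -0.894, 0.0]
contact_force: [-0.6, -0.3, -3.1]
opening: 0.037
11.825 [0.48504084 0.22595445 0.08520739] 0.03704498700179525 [-0.60491121 -0.29015658 -3.10072944] [-0.0168937   0.02404504 -0.01638274]
```

View pics/c8.png

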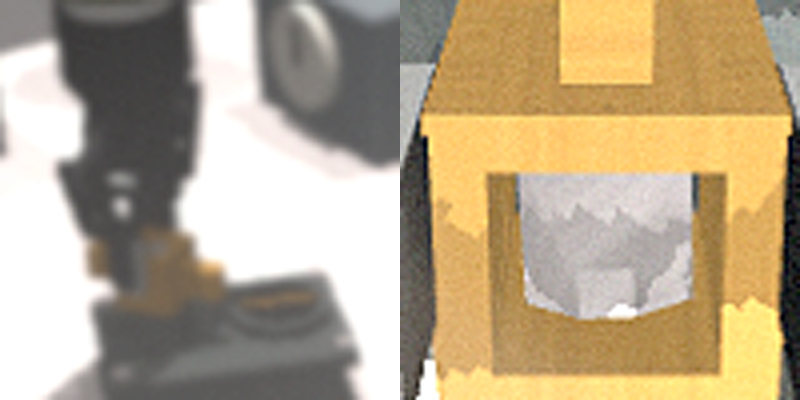

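```bash
python3 -m jog '{"dp":[[0,0,0.001],[0,0,0.001],[0,0,0]],"twist":[[0,0,0],[0,0,0],[0,0,0]],"fingers":[0,0,0]}'
```

```text
time: 12.3
ee_pos: [0.485, 0.2259, 0.0832]
orientation: [-3.012, -0.894, 0.0]
contact_force: [-0.7, 0.3, -3.9]
opening: 0.0364
```

```bash
python3 -m jog '{"dp":[[0,0,0.001],[0,0,0.001],[0,0,0]],"twist":[[0,0,0],[0,0,0],[0,0,0]],"fingers":[0,0,0]}'
```

```text
time: 12.68
ee_pos: [0.4851, 0.226, 0.0819]
orientation: [-3.011, -0.894, -0.0]
contact_force: [-3.8, -1.5, 5.4]
opening: 0.0371
```

The force rises to +5.4 N at TCP z 0.082, so the knob is on the shoulder. Releasing and withdrawing straight up.

```bash
python3 -m jog '{"dp":[[0,0,0],[0,0,0],[0,0,0],[0,0,0],[0,0,0],[0,0,0],[0,0,-0.01],[0,0,-0.03],[0,0,-0.04],[0,0,-0.04],[0,0,-0.03],[0,0,0],[0,0,0]],"twist":[[0,0,0],[0,0,0],[0,0,0],[0,0,0],[0,0,0],[0,0,0],[0,0,0],[0,0,0],[0,0,0],[0,0,0],[0,0,0],[0,0,0],[0,0,0]],"fingers":[1,1,1,1,1,1,1,1,1,1,1,1,1]}'
python3 - <<'E'
from h import *
from plant import *
import pickle
s=sense();pickle.dump(s,open("w9.pkl","wb"));im=get_image("wrist");print(s["time"],s["ee_pos"],s["opening"],s["contact_force"])
k=get_image("side");t=get_image("top");cv2.imwrite("pics/s9r.png",k);cv2.imwrite("pics/w9r.png",im);cv2.imwrite("pics/t9r.png",t)
a=cv2.resize(np.clip(k[85:165,160:240].astype(float)*1.8,0,255).astype(np.uint8),None,fx=5,fy=5,interpolation=cv2.INTER_CUBIC)
b=cv2.resize(np.clip(im[145:245,205:305].astype(float)*2,0,255).astype(np.uint8),None,fx=4,fy=4,interpolation=cv2.INTER_CUBIC)
cv2.imwrite("pics/c9.png",np.hstack([a,b]))
E
```

```text
time: 14.3
ee_pos: [0.4848, 0.2258, 0.2311]
orientation: [-3.012, -0.894, 0.0]
contact_force: [-0.6, -0.2, -0.2]
opening: 0.0853
14.3 [0.48482363 0.22584692 0.23107883] 0.08532368152741643 [-0.62306274 -0.1746509  -0.16390209]
```

View pics/c9.png

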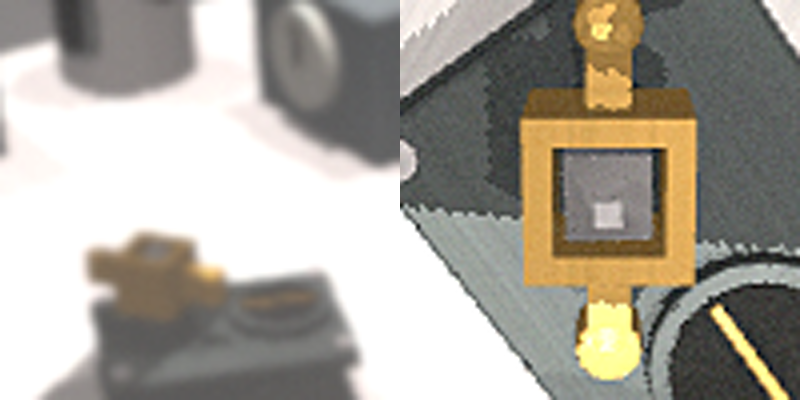

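View pics/t9r.png

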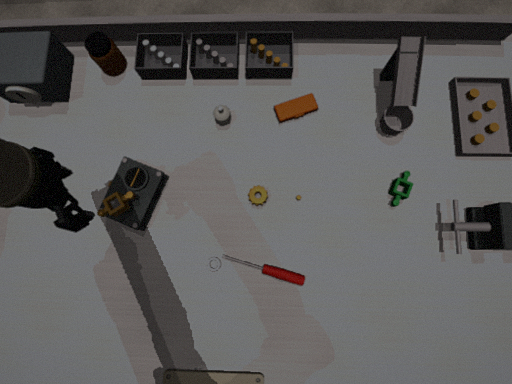

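The knob is released, with the spindle square and concentric in the bore. The round knob is still at (258,195) in the top view. Checking the seat height numerically.

Run:
```python
from h import *
import pickle
s=pickle.load(open("w9.pkl","rb"))
f=lambda p:(205+(p[0]-400+.5)/4-.5,145+(p[1]+.5)/4-.5)
C=[(523,117),(697,117),(697,283),(525,283)]
P=np.array([plane("wrist",f(c),.106,s) for c in C]);print(P.mean(0),[np.linalg.norm(P[(i+1)%4]-P[i]).round(4) for i in range(4)],[np.degrees(np.arctan2(*(P[(i+1)%4]-P[i])[[1,0]])).round(1) for i in range(4)])
uv=proj("wrist",P.mean(0),s)
# side: hub top face corners in crop (/5+160,85): left(118,255) far(140,232) right(193,240) near(162,265)
q=np.array([(118,253),(142,232),(193,240),(170,264)]).mean(0);print(tri([ray("wrist",uv,s),ray("side",(160+q[0]/5,85+q[1]/5))]))
```

```text
[0.48744574 0.22199569 0.106     ] [np.float64(0.0374), np.float64(0.0377), np.float64(0.0383), np.float64(0.0377)] [np.float64(33.0), np.float64(-55.9), np.float64(-147.0), np.float64(122.7)]
(array([0.48868543, 0.22137319, 0.10527576]), [0.001188394530096688, 0.0011883945300966083])
```

The top face triangulates to z 0.105 (0.106 means fully home). The centre is 1–2 mm off the axis and the yaw is 33°. Handing in.

```bash
python3 -c "
from plant import *
print(job_done())"
```

```text
the job is handed in; nothing more can be done
None
```

I gripped the bronze wing knob on its bare ±y faces and turned it about 51° to match the spindle, whose flats lie at 33° and not along the body's edges. I then lowered it over the spindle until the shoulder pushed back with about 9 N, let go and withdrew straight up. The job was handed in at about 14.5 s of the 35 s; no verdict is reported.

My last checks agreed, and none failed:
- **Seat height:** the knob's top face triangulated to 0.105 m, against 0.106 m when fully home.
- **Centring:** the knob's centre is about 1–2 mm from the spindle axis (10 mm allowed).
- **Flats:** the knob's sides are at about 33°, within about 1° of the spindle's flats.
- **Release:** the gripper was open and about 15 cm clear, with near-zero force on the tool.
- **Bystanders:** the round knob and the green look-alike were at the same pixels in the top view as at the start.

The separate position measurements differed from one another by up to about 2 mm, which is within the stated calibration accuracy.

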